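# Raise the splash wings and start the tabletop pottery wheel

### The arm

A 7-joint arm with a two-finger parallel gripper is mounted at the origin on the work surface. World frame = base frame: x ahead of the robot, y to its left, z up, the work surface at z = 0. Lengths are in m, angles in rad, forces in N, time in s.
With the tool pointing down it reaches from about 0.4 to 0.875 m from the base axis. Payload 4.4 kg.
Tool frame: the origin (TCP) lies on the mounting face of the last link; the fingertips stand 173 mm ahead of it and the grasp point (between the pads) lies 155 mm ahead of it; z points along the fingers, y is the line along which they close (so a half turn about z gives the same grasp; the last joint's range is limited). The gripper opens to 85 mm and grips with 20 to 120 N. Pads are 22 mm wide; open, the fingers measure 114 mm over their backs; the gripper's body (76 mm by 85 mm) begins 54 mm behind the grasp point. The pads swing forward as they close: fully open they stand 13 mm farther back than shut.
Start: joints at [-1.379, 0.628, 0.038, 1.517, -0.027, 0.996, -0.02], TCP at [0.166, 0.629, 0.405] pointing down, gripper open.
Joint ranges: [-3.06, 3.06], [-0.37, 2.12], [-1.25, 1.32], [0.18, 2.47], [-1.1, 4.24], [0.23, 1.98], [-2.94, 2.94]. Speed limits (rad/s): [2.57, 2.57, 3.14, 3.14, 3.14, 3.14, 3.14].

### API

Orientations are given as a rotation vector (axis times angle).
In Python, from plant import manip, optics, search_frame gives the robot as it stands. The module is installed in compiled form; this text tells all that it offers.
- The arm moves only by the tool apply_moves, never from a script. Its argument "steps" is a list of rows, each a list of 2 entries, a list of its own where there are three numbers: the shift along the tool's x, y, z each as a share of 0.3 m, from -1 to 1, then the turn about the tool's z as a share of pi/2 rad, from -1 to 1. A call has exactly 5 rows; each row is the pose to reach, as a shift and turn from the pose commanded when the call began, along the tool's axes at that moment; what a row does not reach only later rows make up. A row lasts 1/8 s, in which the tool goes at most 62.5 mm and 10.7 degrees, less where a joint would pass 70% of its speed; a pose out of reach is approached as far as the arm can. A call with a number of a shift or a turn outside -1 to 1 is refused whole. A call with a gripper value outside its range is refused whole. "grip" is the closure, from -1 (fully open) to 1 (shut), set as the call begins (left out, the last holds). The fingers move at their own pace and stop on an object; the grip force is fixed at half the most. Time passes only in rows, so rows that repeat a pose let the fingers close, or fill a call up. It gives the time, the measured TCP pose, the force, the opening and the grip force at its end, in the units of the state.
- manip.observe(): the state, without advancing time (a new reading comes with each control period).
- optics.camera(name): name is "scene" or "top" or "wrist"; returns (picture, depth): 420x560x3 uint8, blue, green, red; 420x560 float32, m along the optical axis (not along the pixel's ray), 0 where there is no reading.
- optics.camera_model(name): a dict with "intrinsics" (3x3 intrinsics, pixels), "R" (3x3) and "t" (3): a world point X has camera coordinates R X + t; the wrist camera has in their place "mount" (4x4, takes a point from camera to tool coordinates, whose origin is the TCP and whose axes are the flange's). Camera axes: x right, y down, z forward; pixel columns grow to the right and rows downward; lengths in m; the calibration is good to about 2 mm. The wrist camera is an equidistant fisheye: a pixel r from the principal point sees the ray r / f radians off the axis. A picture is of the moment at which its call begins: read the wrist's pose just before it. camera_model takes no time and is no camera call.
- manip.sign_off(): hands the job in; it is judged then, once.
Trained networks look in the newest picture that a camera, given by its name, has taken for a name from the list of things; names that differ only in an ending like _2 or _b are one class to them, and where a whole thing is asked for, a point or a joint stands for the part that bears it (a point fixed in the world has none). Each returns a list of dicts, best first, with "conf" (0 to 1); they miss things now and then, are a little off and sometimes report something else, mostly with a low value. They report only what shows in the picture. A call takes as long as a camera call. They do not tell look-alikes from the thing itself.
- search_frame(target, camera): "uv" ([column, row] in pixels, amid what is visible of it).
The state is a dict: "clock": time; "joints": joint angles; "dq": joint speeds; "tau": joint torques, N m; "ee_pos": TCP position; "eef_rot": TCP orientation; "wrist_force": force on the tool from outside, world axes, zero at the start; "moment": the same for the moment, N m; "width": opening from 0.0 (shut) to 1.0 (fully open); "grip_force": force on a finger pad.
Only numpy, scipy, OpenCV 4.12 (cv2) and the standard library are available. Lean on these libraries where they do the work, as an engineer would, in place of code of your own. Each camera call takes 0.05 s, during which the arm holds its last target. There are 200 camera calls.

### The job

Push both hinged splash wings of the tabletop wheel up until they stand upright, pressing no key before that. Then, on the sloping console, press the round key, then the plus-shaped key, and last the long bar key, holding this one down for about a second; press each one gently but fully down, on its own, and let it up before the next. Leave the square key alone, and do not disturb the bowl on the wheel, the tub, jar, mug, brush and wooden rib on the table.

Things in the scene. Friction and masses are not known exactly. Their poses are not given: they have to be found in the camera images.
- tray: tabletop wheel unit: a 190 x 190 x 16 mm grey tray fixed to the table with a round aluminium wheelhead (128 mm across, top 50 mm up) in its middle; a fixed white wall 110 mm high on its far side, a low lip (36 mm) on its near side and a hinged white splash wing on its left and on its right. Origin: centre of the underside; x points away from the robot, to the fixed wall, y to its left wing.
- wing_left (a joint): angle of the left splash wing (rad) about a stiff hinge along the tray's +y edge: 0 = lying flat outwards, 1.57 = standing upright against its stop. It stays where it is left and starts partly raised. The wing is a flat white panel, 160 mm long along the hinge, reaching 92 mm from the hinge axis, 8 mm thick.
- wing_left_edge (a point): middle of the free edge of the left wing (in mid-thickness, 92 mm from the hinge axis); its x axis lies along the hinge, its z axis is the normal of the panel
- wing_left_hinge (a point): middle of the hinge axis of the left wing, 22 mm above the table, at the tray's +y edge (95 mm from the tray's centre)
- wing_right (a joint): angle of the right splash wing (rad) about a stiff hinge along the tray's -y edge: 0 = lying flat outwards, 1.57 = standing upright against its stop. It stays where it is left and starts partly raised. The wing is a flat white panel, 160 mm long along the hinge, reaching 92 mm from the hinge axis, 8 mm thick.
- wing_right_edge (a point): middle of the free edge of the right wing (in mid-thickness, 92 mm from the hinge axis); its x axis lies along the hinge, its z axis is the normal of the panel
- wing_right_hinge (a point): middle of the hinge axis of the right wing, 22 mm above the table, at the tray's -y edge (95 mm from the tray's centre)
- console: key console fixed to the table: a dark base 115 x 272 x 12 mm that carries four black key modules side by side (64 mm apart along its y, in an order that changes). The module faces slope up away from the robot by 30 degrees (0.524 rad). Origin: centre of the underside; x points away from the robot.
- module_round: key module with the round key: black, 60 mm wide, 92 mm long along its sloping face; origin on the console's base, x away from the robot; the middle of its face lies 45 mm above the origin
- key_round_top (a point): centre of the top of the round key's cap; z axis: out of the sloping face; y axis: along the row of keys. The white cap is a disc 42 mm across and stands 16 mm proud of the face. It travels 7 mm straight into the face; its spring takes 1.5 N at the start and 5 N when fully down, and brings it up again
- module_square: key module with the square key: black, 60 mm wide, 92 mm long along its sloping face; origin on the console's base, x away from the robot; the middle of its face lies 45 mm above the origin
- key_square_top (a point): centre of the top of the square key's cap; z axis: out of the sloping face; y axis: along the row of keys. The white cap is a square of 37 x 37 mm and stands 16 mm proud of the face. It travels 7 mm straight into the face; its spring takes 1.5 N at the start and 5 N when fully down, and brings it up again
- module_plus: key module with the plus key: black, 60 mm wide, 92 mm long along its sloping face; origin on the console's base, x away from the robot; the middle of its face lies 45 mm above the origin
- key_plus_top (a point): centre of the top of the plus key's cap; z axis: out of the sloping face; y axis: along the row of keys. The white cap is a plus sign with arms 17 mm wide, 48 mm over all and stands 16 mm proud of the face. It travels 7 mm straight into the face; its spring takes 1.5 N at the start and 5 N when fully down, and brings it up again
- module_bar: key module with the bar key: black, 60 mm wide, 92 mm long along its sloping face; origin on the console's base, x away from the robot; the middle of its face lies 45 mm above the origin
- key_bar_top (a point): centre of the top of the bar key's cap; z axis: out of the sloping face; y axis: along the row of keys. The white cap is a bar 52 mm long (along the row) and 18 mm wide and stands 16 mm proud of the face. It travels 7 mm straight into the face; its spring takes 1.5 N at the start and 5 N when fully down, and brings it up again
- bowl: loose terracotta bowl, 96 mm across, 55 mm high, standing in the middle of the wheelhead; origin: centre of its foot
- jar: loose white glaze jar, 66 mm across, 85 mm high, standing behind, between the tray and the console; origin: centre of its underside
- tub: loose white plastic tub, 110 mm across, 85 mm high, behind the tray; origin: centre of its underside
- rib: loose flat wooden rib, 90 x 50 x 10 mm, lying on the table nearer the robot; origin: centre of its underside
- mug: loose blue mug, 80 mm across, 90 mm high, behind the console; origin: centre of its underside
- brush: loose brush, 190 mm long, lying on the table behind the console; origin: its middle, x along it
Things that resemble listed ones, but are neither listed nor needed, are in the scene too. What is shaped like the bowl but red or turquoise is not meant.

How it is judged:
On the way, in this order (a step that is already met when the one before it is completed fails the run):
1. both wings stand upright and no key is down (value of joint each of wing_left, wing_right above 1.45 rad and z of key_round_top in the frame of module_round above 0.05756 m and z of key_square_top in the frame of module_square above 0.05756 m and z of key_plus_top in the frame of module_plus above 0.05756 m and z of key_bar_top in the frame of module_bar above 0.05756 m), for 0.1 s.
2. the round key is fully down, alone (z of key_round_top in the frame of module_round below 0.05409 m and z of key_square_top in the frame of module_square above 0.05756 m and z of key_plus_top in the frame of module_plus above 0.05756 m and z of key_bar_top in the frame of module_bar above 0.05756 m), for 0.05 s.
3. all keys are up again (z of key_round_top in the frame of module_round above 0.05756 m and z of key_square_top in the frame of module_square above 0.05756 m and z of key_plus_top in the frame of module_plus above 0.05756 m and z of key_bar_top in the frame of module_bar above 0.05756 m), for 0.05 s.
4. the plus-shaped key is fully down, alone (z of key_plus_top in the frame of module_plus below 0.05409 m and z of key_round_top in the frame of module_round above 0.05756 m and z of key_square_top in the frame of module_square above 0.05756 m and z of key_bar_top in the frame of module_bar above 0.05756 m), for 0.05 s.
5. all keys are up again (all of step 3), for 0.05 s.
6. the bar key is fully down, alone, and held for 0.8 s (z of key_bar_top in the frame of module_bar below 0.05409 m and z of key_round_top in the frame of module_round above 0.05756 m and z of key_square_top in the frame of module_square above 0.05756 m and z of key_plus_top in the frame of module_plus above 0.05756 m), for 0.8 s.
At the end, for the whole second after the job is handed in: Both wings stand upright (above 1.45 rad), all four keys are up (under 1.5 mm), the bowl stands at rest on the wheelhead, and none of bowl, jar, tub, rib, mug and brush has moved more than 30 mm (all of step 5 and value of joint each of wing_left, wing_right above 1.45 rad and distance of each of bowl, jar, tub, rib, mug, brush from where it was at the start of the episode below 0.03 m and angle between bowl's own z axis and vertical below 0.15 rad and linear speed of bowl below 0.02 m/s); the robot touches nothing.
It fails at once if a key pressed by 3 mm or more while a wing is not yet upright ((z of key_round_top in the frame of module_round below 0.05626 m or z of key_square_top in the frame of module_square below 0.05626 m or z of key_plus_top in the frame of module_plus below 0.05626 m or z of key_bar_top in the frame of module_bar below 0.05626 m) and value of joint any of wing_left, wing_right below 1.4 rad).
It fails at once if the square key pressed by 3 mm or more (z of key_square_top in the frame of module_square below 0.05626 m).
It fails at once if a key module or its key struck or pressed with more than 60 N (contact force between any of module_round, module_square, module_plus, module_bar and anything else above 60 N).
It fails at once if the bowl tipped or pushed more than 30 mm (distance of bowl from where it was at the start of the episode above 0.03 m or angle between bowl's own z axis and vertical above 0.4 rad).
It also fails if it takes over 62 s, if anything falls off the work surface, if the arm or the gripper's body presses on something with over 40 N, if the wrist force passes 120 N, or if a joint passes its speed limit or range.

## Working session

There is one attempt and no reset: what is moved stays moved. The work goes in short steps, Python scripts to look and compute and a tool call to move; the robot and the scene stay as the last step left them, time stands still between calls to the robot, and variables do not carry over. Pictures are saved under pics/ and viewed, at most 10 in all, crops included, and the job is handed in when it is done.

Besides the shell and the picture viewer there is one more tool, called after "Request:" by a JSON object that holds its "fn" and its "kwargs", one argument or row to a line. apply_moves: Moves the arm, as the interface text tells. Shift numbers are shares of 0.3 m and turn numbers shares of pi/2 rad, none past 1 either way. Its arguments: {"type":"object","properties":{"steps":{"type":"array"},"grip":{"type":"number"}},"required":["steps"]}

```bash
mkdir -p pics; cat > h.py <<'E'
import numpy as np, cv2
from scipy.spatial.transform import Rotation as Ro
from plant import manip, optics, search_frame
def shot(c,n=None):
    p,d=optics.camera(c)
    if n: cv2.imwrite('pics/'+n,p)
    return p,d,optics.camera_model(c)
def cloud(d,m):
    K=m['intrinsics'];v,u=np.mgrid[:d.shape[0],:d.shape[1]]
    P=np.stack([(u-K[0,2])/K[0,0]*d,(v-K[1,2])/K[1,1]*d,d],-1)
    W=(P-np.array(m['t']))@np.array(m['R'])
    W[d==0]=np.nan
    return W
E
python3 - <<'E'
from h import *
o=manip.observe();print(o['clock'],o['ee_pos'],o['eef_rot'],o['width'])
ims=[]
for c in('scene','top'):
    p,d,m=shot(c,c+'0.png');np.savez(c+'.npz',p=p,d=d,W=cloud(d,m))
    for n in ['tray','wing_left','wing_right','key_round_top','key_square_top','key_plus_top','key_bar_top','bowl','jar','tub']:
        r=search_frame(n,c)
        W=cloud(d,m)
        print(c,n,[(np.round(x['uv']),round(x['conf'],2),np.round(W[int(x['uv'][1]),int(x['uv'][0])],3)) for x in r[:2]])
print(m['R'],m['t'])
E
```

```text
0.0 [0.16561046 0.62823771 0.40376995] [-4.03845287e-01 -3.11531231e+00  2.99602257e-03] 0.997091214259737
scene tray [(array([209., 236.]), 0.74, array([ 0.538, -0.191,  0.051]))]
scene wing_left [(array([258., 230.]), 0.79, array([ 0.54 , -0.056,  0.056]))]
scene wing_right [(array([166., 229.]), 0.69, array([ 0.504, -0.308,  0.046]))]
scene key_round_top [(array([351., 219.]), 0.65, array([0.545, 0.194, 0.079])), (array([162., 233.]), 0.44, array([ 0.516, -0.317,  0.051]))]
scene key_square_top [(array([422., 216.]), 0.47, array([0.549, 0.393, 0.072]))]
scene key_plus_top [(array([376., 221.]), 0.68, array([0.562, 0.258, 0.084]))]
scene key_bar_top [(array([292., 277.]), 0.72, array([0.7  , 0.015, 0.087])), (array([399., 216.]), 0.63, array([0.54 , 0.328, 0.07 ]))]
scene bowl [(array([153., 304.]), 0.98, array([ 0.698, -0.336,  0.009])), (array([214., 222.]), 0.97, array([ 0.498, -0.176,  0.056]))]
scene jar [(array([290., 279.]), 0.61, array([0.702, 0.01 , 0.087]))]
scene tub [(array([234., 315.]), 0.75, array([ 0.748, -0.134,  0.008]))]
top tray [(array([376., 223.]), 0.96, arra
[... 404 characters left out ...]
top key_plus_top [(array([416., 217.]), 0.71, array([ 0.495, -0.31 ,  0.051])), (array([187., 195.]), 0.5, array([0.542, 0.27 , 0.073]))]
top key_bar_top [(array([160., 192.]), 0.6, array([0.548, 0.334, 0.076]))]
top bowl [(array([378., 296.]), 0.97, array([ 0.298, -0.218,  0.003])), (array([437., 290.]), 0.94, array([ 0.316, -0.372,  0.004]))]
top jar [(array([293., 147.]), 0.93, array([0.667, 0.003, 0.083])), (array([312., 199.]), 0.51, array([ 0.535, -0.046,  0.066]))]
top tub [(array([345., 114.]), 0.75, array([ 0.781, -0.138,  0.01 ]))]
[[ 0.0152807  -0.9998732  -0.00448198]
 [-0.98708548 -0.01437009 -0.15954861]
 [ 0.15946397  0.00686211 -0.9871799 ]] [0.01562458 0.52781389 1.0619261 ]
```

View pics/top0.png

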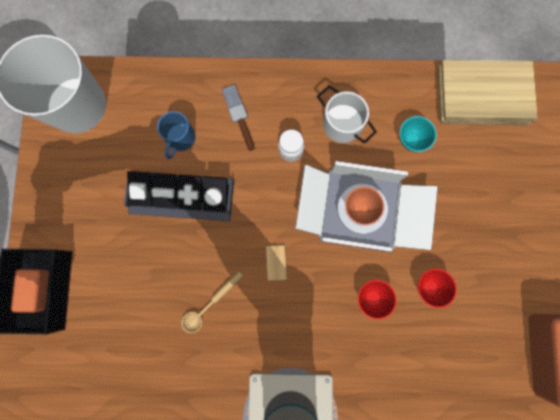

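```bash
python3 - <<'E'
import cv2
p=cv2.imread('pics/scene0.png')[180:340,120:480]
cv2.imwrite('pics/s1.png',cv2.resize(p,None,fx=2.2,fy=2.2,interpolation=cv2.INTER_CUBIC))
E
```

```text
(no output)
```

View pics/s1.png

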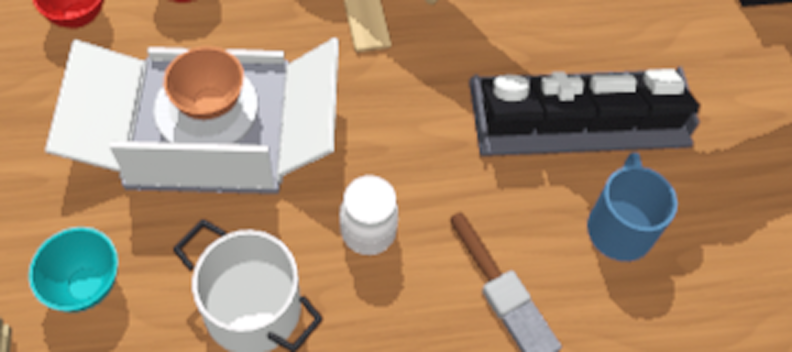

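Top view: the tray is centred at about (363,207). Its partly raised wings are at (312,199) on the left and (416,216) on the right, and the wall is on the far side. The terracotta bowl at (363,205) on the wheelhead is the right one; the red bowls at (377,299) and (437,288) and the turquoise one at (418,134) are decoys. The enlarged crop shows the key order from the robot's right to left: round, plus, bar, square. In the top view these sit at (213,197), (188,195), (162,192) and (138,192).

```bash
python3 - <<'E'
from h import *
def plane(P):
    for _ in range(6):
        c=P.mean(0);n=np.linalg.svd(P-c)[2][2];e=abs((P-c)@n);P=P[e<max(2.0*np.median(e),.0015)]
    n=n*np.sign(n[2]);return c,n,len(P)
for c in('scene','top'):
    f=np.load(c+'.npz');W=f['W'];p=f['p'].astype(int)
    white=(p.min(-1)>150)&(p.max(-1)-p.min(-1)<30)
    def box(x0,x1,y0,y1,z0,z1,m=True):
        return (W[...,0]>x0)&(W[...,0]<x1)&(W[...,1]>y0)&(W[...,1]<y1)&(W[...,2]>z0)&(W[...,2]<z1)&m
    A=W[box(.4,.65,-.32,-.05,.095,.125)]   # wall top
    if len(A):
        l=np.linalg.svd(A-A.mean(0))[2][0];l*=np.sign(l[1]);print(c,'wall',A.mean(0).round(4),'yaw',round(np.arctan2(-l[0],l[1]),3),len(A),np.ptp(A@l))
    for nm,b in(('L',(.40,.65,-.08,.02)),('R',(.38,.62,-.42,-.29))):
        P=W[box(*b,.025,.12,white)];cc,n,k=plane(P)
        print(c,nm,k,cc.round(4),n.round(3),'ang',round(np.arccos(n[2]),3),'hinge yaw',round(np.arctan2(-n[0],n[1]) if nm=='R' else np.arctan2(n[0],-n[1]),3),'max z',np.percentile(P[:,2],98).round(3),'y',np.percentile(P[:,1],[2,98]).round(3),'x',np.percentile(P[:,0],[2,98]).round(3))
    # bowl rim
    terr=(p[...,2]-p[...,0]>60)
    B=W[box(.43,.58,-.26,-.12,.098,.12,terr)];print('rim',len(B),B.min(0).round(3) if len(B) else 0,B.max(0).round(3) if len(B) else 0)
    # key caps
    K=box(.47,.64,.15,.44,.04,.12,p.min(-1)>130)
    n,lab,st,cen=cv2.connectedComponentsWithStats(K.astype(np.uint8))
    for i in range(1,n):
        if st[i,4]>20:
            Q=W[lab==i];print('key',st[i,4],cen[i].round(0),np.median(Q,0).round(4),Q.mean(0).round(4))
    D=box(.45,.66,.13,.45,.006,.02);Q=W[D]
    print('base',Q.min(0).round(3),Q.max(0).round(3),len(Q))
    Q=W[box(.47,.64,.15,.44,.02,.12)];cc,nn,k=plane(Q);print('face',cc.round(4),nn.round(3),k)
E
```

```text
scene wall [ 0.5666 -0.182   0.1055] yaw 1.414 709 0.14749760241646181
scene L 838 [ 0.5356 -0.0489  0.0637] [-0.097 -0.703  0.704] ang 0.789 hinge yaw -0.137 max z 0.092 y [-0.078 -0.014] x [0.459 0.613]
scene R 779 [ 0.5059 -0.3202  0.0563] [0.065 0.487 0.871] ang 0.514 hinge yaw -0.133 max z 0.073 y [-0.353 -0.292] x [0.423 0.576]
rim 244 [ 0.469 -0.217  0.098] [ 0.565 -0.125  0.111]
key 166 [376. 219.] [0.5485 0.2616 0.0727] [0.5474 0.263  0.072 ]
key 163 [422. 217.] [0.5569 0.3898 0.0726] [0.5549 0.3904 0.0718]
key 147 [352. 220.] [0.5469 0.1977 0.0737] [0.5447 0.1985 0.0731]
key 141 [399. 218.] [0.5517 0.3271 0.0713] [0.55   0.3273 0.0703]
base [0.452 0.144 0.006] [0.638 0.43  0.02 ] 1026
face [0.5714 0.2909 0.0704] [-0.452  0.025  0.892] 682
top wall [ 0.5618 -0.1816  0.1053] yaw 1.481 651 0.1483726986435222
top L 902 [ 0.5239 -0.0484  0.0607] [-0.09  -0.704  0.704] ang 0.789 hinge yaw -0.128 max z 0.091 y [-0.079 -0.   ] x [0.455 0.647]
top R 901 [ 0.5004 -0.3192  0.0546] [0.069 0.485 0.872] ang 0.512 hinge yaw -0.14 max z 0.072 y [-0.351 -0.291] x [0.419 0.573]
rim 212 [ 0.469 -0.215  0.098] [ 0.561 -0.126  0.109]
key 229 [137. 191.] [0.5471 0.3938 0.0722] [0.5472 0.3945 0.0718]
key 189 [188. 194.] [0.5412 0.2658 0.0727] [0.5408 0.2658 0.0728]
key 139 [162. 192.] [0.5454 0.3299 0.0726] [0.5449 0.3295 0.0725]
key 211 [213. 196.] [0.5375 0.2017 0.0731] [0.5375 0.2016 0.0729]
base [0.45  0.132 0.006] [0.659 0.45  0.02 ] 983
face [0.5502 0.2973 0.0595] [-0.496  0.028  0.868] 1363
```

```bash
cat >> h.py <<'E'
def frame(psi):  # tool axes as columns, pointing down, tool y at yaw psi from world y
    y=np.array([-np.sin(psi),np.cos(psi),0]);z=np.array([0,0,-1.]);return np.column_stack([np.cross(y,z),y,z])
def rel(cur,psi0,tip,psi1):  # shares from tip cur to tip
    return (frame(psi0).T@(np.array(tip)-cur)/.3).round(3), round(-(psi1-psi0)/(np.pi/2),3)
def now():
    o=manip.observe();R=Ro.from_rotvec(o['eef_rot']).as_matrix()
    return np.array(o['ee_pos'])+.173*R[:,2],np.arctan2(-R[0,1],R[1,1]),o
C=np.array([.516,-.170]);TP=-.134
def tray(x,y,z):
    c,s=np.cos(TP),np.sin(TP);return np.array([C[0]+c*x-s*y,C[1]+s*x+c*y,z])
E
python3 - <<'E'
from h import *
t,p,o=now();print(t,p)
a=tray(0,.215,.2);print(a,rel(t,p,a,TP))
E
```

```text
[0.16570396 0.62855079 0.23173006] -0.2578825978219673
[0.54472386 0.04307262 0.2       ] (array([-1.719, -1.565,  0.106]), np.float64(-0.079))
```

Request:
{"fn": "apply_moves", "kwargs": {
  "steps": [
    [[-0.12,-0.11,0],0],
    [[-0.24,-0.22,0],0],
    [[-0.36,-0.33,0],0],
    [[-0.48,-0.44,0],0],
    [[-0.6,-0.55,0],0]
  ],
  "grip": 1
}}

```text
clock: 1.72
ee_pos: [0.2985, 0.4217, 0.405]
eef_rot: [0.404, 3.115, 0.001]
wrist_force: [0.8, 0.7, 0.3]
width: -0.001
grip_force: 0.0
```

Request:
{"fn": "apply_moves", "kwargs": {
  "steps": [
    [[-0.12,-0.11,0],0],
    [[-0.24,-0.22,0],0],
    [[-0.36,-0.33,0],0],
    [[-0.48,-0.44,0],0],
    [[-0.6,-0.55,0],0]
  ]
}}

```text
clock: 2.35
ee_pos: [0.4305, 0.2163, 0.405]
eef_rot: [0.404, 3.115, 0.001]
wrist_force: [0.7, 0.0, -0.4]
width: 0.001
grip_force: 0.0
```

Request:
{"fn": "apply_moves", "kwargs": {
  "steps": [
    [[-0.12,-0.11,0],0],
    [[-0.25,-0.22,0],-0.04],
    [[-0.38,-0.33,0.05],-0.08],
    [[-0.52,-0.46,0.1],-0.08],
    [[-0.52,-0.46,0.1],-0.08]
  ]
}}

```text
clock: 2.98
ee_pos: [0.5468, 0.039, 0.3737]
eef_rot: [0.221, 3.134, -0.005]
wrist_force: [-0.2, 1.7, 0.1]
width: 0.001
grip_force: 0.0
```

```bash
python3 - <<'E'
from h import *
t,p,o=now();print(t,p,o['clock'],o['width'],o['wrist_force'])
for y,z in((.215,.062),(.19,.062),(.112,.062)):print(rel(t,p,tray(0,y,z),TP))
E
```

```text
[0.54675672 0.03845853 0.2006798 ] -0.14097274176414987 2.975 0.0014873465340719048 [-0.2373      1.73173642  0.13484594]
(array([0.009, 0.014, 0.462]), np.float64(-0.004))
(array([ 0.008, -0.069,  0.462]), np.float64(-0.004))
(array([ 0.006, -0.329,  0.462]), np.float64(-0.004))
```

Request:
{"fn": "apply_moves", "kwargs": {
  "steps": [
    [[0,0.01,0.1],0],
    [[0,0.01,0.22],0],
    [[0,0.01,0.34],0],
    [[0,0.01,0.44],0],
    [[0,0.01,0.46],0]
  ]
}}

```text
clock: 3.6
ee_pos: [0.5448, 0.0483, 0.2353]
eef_rot: [-0.205, -3.131, 0.0]
wrist_force: [-1.2, 1.3, 0.3]
width: -0.002
grip_force: 0.0
```

Request:
{"fn": "apply_moves", "kwargs": {
  "steps": [
    [[0,-0.05,0],0],
    [[0,-0.1,0],0],
    [[0,-0.13,0],0],
    [[0,-0.16,0],0],
    [[0,-0.19,0],0]
  ]
}}

```text
clock: 4.22
ee_pos: [0.5389, -0.0054, 0.238]
eef_rot: [0.204, 3.133, 0.01]
wrist_force: [-1.4, 20.9, 17.4]
width: -0.006
grip_force: 10.3
```

Request:
{"fn": "apply_moves", "kwargs": {
  "steps": [
    [[0,-0.03,0],0],
    [[0,-0.06,0],0],
    [[0,-0.09,0],0],
    [[0,-0.11,0],0],
    [[0,-0.12,0],0]
  ]
}}

```text
clock: 4.85
ee_pos: [0.5354, -0.0368, 0.2425]
eef_rot: [0.196, 3.129, 0.017]
wrist_force: [-9.7, 23.6, 55.7]
width: 0.001
grip_force: 30.4
```

```bash
cat > wing.py <<'E'
from h import *
import sys
t,p,o=now();print(t,p,o['clock'],o['wrist_force'])
s=sys.argv[1];W=None
for c in('top','scene'):
    pic,d,m=shot(c,sys.argv[2]+c+'.png');W=cloud(d,m)
    q=W[...,:2]-C;x=q@[np.cos(TP),np.sin(TP)];y=q@[-np.sin(TP),np.cos(TP)]*(1 if s=='L' else -1)
    for z0 in (.04,.06,.08,.1):
        M=(abs(x)<.085)&(y>.08)&(y<.2)&(W[...,2]>z0)&(W[...,2]<z0+.02)&(pic.min(-1)>150)
        M|=(x<.07)&False
        print(c,z0,M.sum(),np.percentile(y[M],[5,50,95]).round(3) if M.any() else '')
E
python3 wing.py L a; python3 -c "
from h import *
t,p,o=now();print(rel(t,p,tray(0,.112,.062),TP))"
```

```text
[ 0.53665557 -0.03492295  0.06950503] -0.12487945059581661 4.85 [-9.72620807 23.60924324 55.68629499]
top 0.04 0 
top 0.06 0 
top 0.08 0 
top 0.1 0 
scene 0.04 78 [0.09  0.094 0.097]
scene 0.06 70 [0.098 0.101 0.104]
scene 0.08 59 [0.105 0.108 0.111]
scene 0.1 104 [0.111 0.117 0.121]
(array([ 0.009, -0.081,  0.026]), np.float64(0.006))
```

Request:
{"fn": "apply_moves", "kwargs": {
  "steps": [
    [[0,0,-0.04],0],
    [[0,0,-0.08],0],
    [[0,-0.02,-0.08],0],
    [[0,-0.04,-0.08],0],
    [[0,-0.06,-0.08],0]
  ]
}}

```text
clock: 5.58
ee_pos: [0.5309, -0.0636, 0.2601]
eef_rot: [-0.209, -3.134, 0.001]
wrist_force: [0.8, 2.1, 1.5]
width: 0.0
grip_force: 0.6
```

```bash
python3 wing.py L b; python3 -c "
from h import *
t,p,o=now();print(rel(t,p,tray(0,.112,.086),TP))"
```

```text
[ 0.5306936  -0.0636489   0.08709171] -0.13305899013910796 5.575 [0.8118542  2.09141011 1.5082381 ]
top 0.04 0 
top 0.06 0 
top 0.08 0 
top 0.1 0 
scene 0.04 12 [0.085 0.088 0.091]
scene 0.06 10 [0.086 0.09  0.092]
scene 0.08 13 [0.086 0.088 0.091]
scene 0.1 89 [0.085 0.089 0.092]
(array([0.001, 0.017, 0.004]), np.float64(-0.0))
```

Request:
{"fn": "apply_moves", "kwargs": {
  "steps": [
    [[0,0.08,0],0],
    [[0,0.1,-0.1],0],
    [[0,0.1,-0.25],0],
    [[0,0.1,-0.42],0],
    [[0,0.1,-0.42],0]
  ]
}}

```text
clock: 6.3
ee_pos: [0.5362, -0.0334, 0.39]
eef_rot: [0.208, 3.127, -0.0]
wrist_force: [0.8, -0.3, -0.0]
width: -0.002
grip_force: 0.0
```

```bash
python3 - <<'E'
from h import *
t,p,o=now();print(t,p,o['clock'])
for y,z in((-.24,.21),(-.24,.04),(-.105,.086)):print(rel(t,p,tray(0,y,z),TP))
E
```

```text
[ 0.5374165  -0.03353165  0.21705069] -0.1327874410220611 6.3
(array([ 0.012, -1.26 ,  0.024]), np.float64(0.001))
(array([ 0.012, -1.26 ,  0.59 ]), np.float64(0.001))
(array([ 0.011, -0.81 ,  0.437]), np.float64(0.001))
```

Request:
{"fn": "apply_moves", "kwargs": {
  "steps": [
    [[0,-0.17,0],0],
    [[0,-0.34,0],0],
    [[0,-0.51,0],0],
    [[0,-0.68,0],0],
    [[0.01,-0.85,0],0]
  ]
}}

```text
clock: 6.92
ee_pos: [0.4976, -0.287, 0.3852]
eef_rot: [-0.208, -3.132, -0.001]
wrist_force: [0.5, -0.5, 0.8]
width: 0.001
grip_force: 0.0
```

Request:
{"fn": "apply_moves", "kwargs": {
  "steps": [
    [[0,-0.17,0],0],
    [[0,-0.34,0],0],
    [[0,-0.41,0],0],
    [[0,-0.41,0.15],0],
    [[0,-0.41,0.3],0]
  ]
}}

```text
clock: 7.55
ee_pos: [0.4821, -0.4067, 0.2949]
eef_rot: [-0.207, -3.134, -0.002]
wrist_force: [0.2, -0.3, -0.6]
width: -0.001
grip_force: 0.0
```

Request:
{"fn": "apply_moves", "kwargs": {
  "steps": [
    [[0,0,0.15],0],
    [[0,0,0.25],0],
    [[0,0,0.29],0],
    [[0,0.05,0.29],0],
    [[0,0.13,0.29],0]
  ]
}}

```text
clock: 8.18
ee_pos: [0.4879, -0.3677, 0.2108]
eef_rot: [0.209, 3.133, -0.001]
wrist_force: [0.9, 0.3, 0.1]
width: 0.005
grip_force: 0.0
```

Request:
{"fn": "apply_moves", "kwargs": {
  "steps": [
    [[0,0.03,0],0],
    [[0,0.06,-0.01],0],
    [[0,0.09,-0.03],0],
    [[0,0.12,-0.05],0],
    [[0,0.15,-0.08],0]
  ]
}}

```text
clock: 8.8
ee_pos: [0.4927, -0.331, 0.2391]
eef_rot: [0.218, 3.125, -0.023]
wrist_force: [-0.1, -3.2, 3.7]
width: -0.003
grip_force: 2.5
```

```bash
python3 wing.py R c; python3 -c "
from h import *
t,p,o=now();print(rel(t,p,tray(0,-.107,.087),TP))"
```

```text
[ 0.49403751 -0.3335461   0.06614548] -0.13917514294731867 8.8 [-0.07956687 -3.17209515  3.734034  ]
top 0.04 308 [0.106 0.112 0.118]
top 0.06 241 [0.117 0.123 0.129]
top 0.08 220 [0.129 0.136 0.147]
top 0.1 139 [0.14  0.144 0.148]
scene 0.04 271 [0.105 0.11  0.114]
scene 0.06 307 [0.114 0.119 0.124]
scene 0.08 258 [0.124 0.129 0.134]
scene 0.1 162 [0.134 0.137 0.143]
(array([ 0.002,  0.173, -0.07 ]), np.float64(0.001))
```

Request:
{"fn": "apply_moves", "kwargs": {
  "steps": [
    [[0,0.04,-0.04],0],
    [[0,0.08,-0.06],0],
    [[0,0.12,-0.07],0],
    [[0,0.15,-0.07],0],
    [[0,0.16,-0.07],0]
  ]
}}

```text
clock: 9.52
ee_pos: [0.4982, -0.2848, 0.2553]
eef_rot: [0.216, 3.13, -0.025]
wrist_force: [-2.9, -28.2, -6.9]
width: 0.002
grip_force: 14.0
```

```bash
python3 wing.py R d; python3 -c "
from h import *
t,p,o=now();print(rel(t,p,tray(0,-.105,.087),TP))"
```

```text
[ 0.4986871  -0.28756439  0.08234281] -0.13787330536149284 9.525 [ -2.85914212 -28.24618891  -6.86105987]
top 0.04 0 
top 0.06 0 
top 0.08 1 [0.111 0.111 0.111]
top 0.1 178 [0.096 0.099 0.103]
scene 0.04 2 [0.097 0.098 0.098]
scene 0.06 3 [0.097 0.097 0.102]
scene 0.08 9 [0.097 0.104 0.114]
scene 0.1 109 [0.097 0.101 0.104]
(array([-0.005,  0.047, -0.016]), np.float64(-0.003))
```

Request:
{"fn": "apply_moves", "kwargs": {
  "steps": [
    [[0,0.01,0],0],
    [[0,-0.05,0],0],
    [[0,-0.15,-0.1],0],
    [[0,-0.15,-0.3],0],
    [[0,-0.15,-0.45],0]
  ]
}}

```text
clock: 10.25
ee_pos: [0.4941, -0.3197, 0.3913]
eef_rot: [0.206, 3.135, 0.002]
wrist_force: [-0.2, -0.1, -0.1]
width: -0.001
grip_force: 0.0
```

```bash
python3 wing.py R e; python3 wing.py L f;python3 - <<'E'
from h import *
p=cv2.imread('pics/escene.png')[180:340,120:300];q=cv2.imread('pics/etop.png')[140:270,290:450]
cv2.imwrite('pics/e.png',np.hstack([cv2.resize(x,(400,400)) for x in(p,q)]))
E
```

```text
[ 0.49415501 -0.31949049  0.21832778] -0.13109898633265757 10.25 [-0.21014683 -0.09642036 -0.07231675]
top 0.04 0 
top 0.06 0 
top 0.08 0 
top 0.1 265 [0.096 0.099 0.104]
scene 0.04 3 [0.083 0.097 0.097]
scene 0.06 5 [0.096 0.098 0.104]
scene 0.08 8 [0.098 0.099 0.103]
scene 0.1 163 [0.097 0.101 0.104]
[ 0.49689596 -0.32082118  0.22160787] -0.13041867179815583 10.35 [ 1.14050521 -0.37498839 -0.03158671]
top 0.04 0 
top 0.06 0 
top 0.08 0 
top 0.1 205 [0.086 0.09  0.093]
scene 0.04 9 [0.086 0.088 0.091]
scene 0.06 12 [0.086 0.089 0.092]
scene 0.08 11 [0.085 0.089 0.091]
scene 0.1 165 [0.085 0.089 0.092]
```

View pics/e.png

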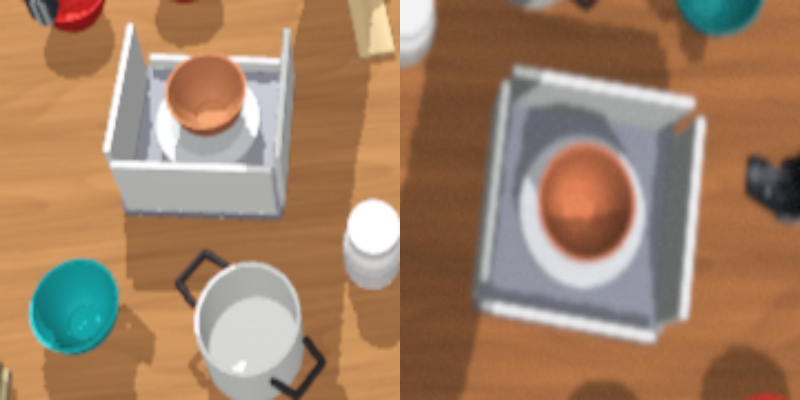

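The wings stand upright on both sides (left panel at columns 255–290, right at 110–140 in the left half), and the bowl is undisturbed. Next I go to the round key.

```bash
python3 - <<'E'
from h import *
t,p,o=now();print(t,p)
print(rel(t,p,[.532,.2005,.2],-.05))
E
```

```text
[ 0.49423144 -0.31927102  0.21703963] -0.130216108029331
(array([0.1  , 1.734, 0.057]), np.float64(-0.051))
```

Request:
{"fn": "apply_moves", "kwargs": {
  "steps": [
    [[0,0.17,0],0],
    [[0,0.34,0],0],
    [[0,0.51,0],0],
    [[0,0.68,0],0],
    [[0.05,0.85,0],0]
  ]
}}

```text
clock: 11.08
ee_pos: [0.5123, -0.0634, 0.3878]
eef_rot: [-0.205, -3.132, -0.001]
wrist_force: [0.8, -0.8, -0.1]
width: 0.004
grip_force: 0.0
```

Request:
{"fn": "apply_moves", "kwargs": {
  "steps": [
    [[0,0.17,0],0],
    [[0.02,0.34,0],0],
    [[0.03,0.51,0],0],
    [[0.05,0.68,0],-0.05],
    [[0.05,0.88,0.05],-0.05]
  ]
}}

```text
clock: 11.7
ee_pos: [0.5315, 0.1991, 0.3735]
eef_rot: [-0.083, -3.138, 0.001]
wrist_force: [0.7, -0.2, -0.2]
width: 0.003
grip_force: 0.0
```

Request:
{"fn": "apply_moves", "kwargs": {
  "steps": [
    [[0,0,0.05],0],
    [[0,0,0.15],0],
    [[0,0,0.25],0],
    [[0,0,0.25],0],
    [[0,0,0.25],0]
  ]
}}

```text
clock: 12.32
ee_pos: [0.5323, 0.1973, 0.2997]
eef_rot: [-0.084, -3.14, 0.0]
wrist_force: [0.4, -0.0, 0.3]
width: 0.001
grip_force: 0.0
```

```bash
python3 - <<'E'
from h import *
t,p,o=now();print(t,p)
print(rel(t,p,[.532,.2005,.09],-.05))
R=Ro.from_rotvec(o['eef_rot']).as_matrix()
pic,d,m=shot('wrist');M=np.array(m['mount']);K=m['intrinsics']
v,u=np.mgrid[:420,:560];a=np.hypot((u-K[0,2])/K[0,0],(v-K[1,2])/K[1,1]);b=np.arctan2((v-K[1,2])/K[1,1],(u-K[0,2])/K[0,0])
P=np.stack([np.tan(a)*np.cos(b)*d,np.tan(a)*np.sin(b)*d,d],-1)
W=(P@M[:3,:3].T+M[:3,3])@R.T+o['ee_pos'];W[d==0]=np.nan
# cap pixels: height above face along normal
n=np.array([-.5,.025,.866]);h=W@n
box=(W[...,0]>.46)&(W[...,0]<.64)&(W[...,1]>.15)&(W[...,1]<.44)&(W[...,2]>.03)&(W[...,2]<.11)
w=box&(pic.min(-1)>130)
nn,lab,st,cen=cv2.connectedComponentsWithStats(w.astype(np.uint8))
for i in range(1,nn):
    if st[i,4]>40:
        Q=W[lab==i];hh=Q@n;Q=Q[hh>np.percentile(hh,90)-.006]
        print(st[i,4],cen[i].round(),Q.mean(0).round(4),((Q.min(0)+Q.max(0))/2).round(4),np.ptp(Q,axis=0).round(3))
cv2.imwrite('pics/w1.png',pic)
E
```

```text
[0.5321229  0.19725532 0.12667188] -0.053762923996223004
(array([0.001, 0.011, 0.122]), np.float64(-0.002))
728 [238. 226.] [0.5097 0.1677 0.043 ] [0.5106 0.1677 0.0428] [0.021 0.006 0.003]
1920 [521. 228.] [0.5464 0.3919 0.0717] [0.5477 0.3943 0.0703] [0.035 0.039 0.022]
3159 [381. 233.] [0.539  0.2661 0.072 ] [0.5394 0.267  0.071 ] [0.042 0.048 0.026]
2792 [290. 228.] [0.5327 0.2042 0.0707] [0.5337 0.2036 0.0705] [0.034 0.041 0.02 ]
1741 [459. 231.] [0.5424 0.3282 0.0717] [0.5436 0.3311 0.0702] [0.02  0.053 0.013]
```

View pics/w1.png

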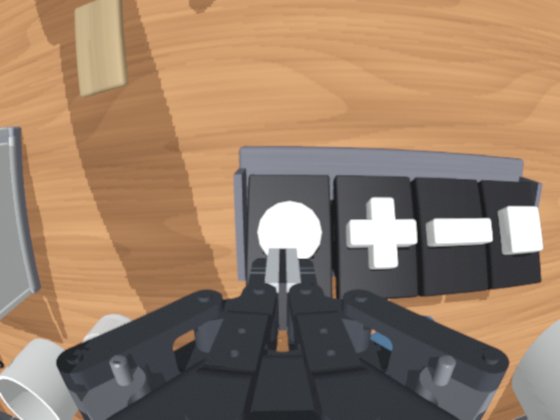

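Request:
{"fn": "apply_moves", "kwargs": {
  "steps": [
    [[0.013,0.017,0.05],0],
    [[0.013,0.017,0.1],0],
    [[0.013,0.017,0.13],0],
    [[0.013,0.017,0.148],0],
    [[0.013,0.017,0.148],0]
  ]
}}

```text
clock: 13.0
ee_pos: [0.5287, 0.2026, 0.2548]
eef_rot: [-0.084, -3.14, 0.001]
wrist_force: [-0.4, -1.3, -0.4]
width: 0.002
grip_force: 0.0
```

Request:
{"fn": "apply_moves", "kwargs": {
  "steps": [
    [[0,0,0.01],0],
    [[0,0,0.02],0],
    [[0,0,0.025],0],
    [[0,0,0.03],0],
    [[0,0,0.03],0]
  ]
}}

```text
clock: 13.62
ee_pos: [0.5287, 0.2028, 0.2462]
eef_rot: [-0.084, -3.14, 0.0]
wrist_force: [0.6, 0.4, 0.7]
width: -0.001
grip_force: 0.0
```

```bash
python3 - <<'E'
from h import *
for i in range(4):
    t,p,o=now();print(t.round(4),round(p,3),o['wrist_force'].round(2) if hasattr(o['wrist_force'],'round') else o['wrist_force']);optics.camera('wrist')
E
```

```text
[0.5287 0.2028 0.0732] -0.054 [0.56 0.44 0.7 ]
[0.5288 0.2028 0.0733] -0.054 [-0.17  1.07 -0.46]
[0.5288 0.2028 0.0733] -0.054 [0.01 0.13 0.57]
[0.5288 0.2028 0.0734] -0.054 [ 0.76 -0.16  0.54]
```

Request:
{"fn": "apply_moves", "kwargs": {
  "steps": [
    [[-0.002,0,0.003],0],
    [[-0.003,0,0.006],0],
    [[-0.005,0,0.009],0],
    [[-0.007,0,0.012],0],
    [[-0.007,0,0.012],0]
  ]
}}

```text
clock: 14.45
ee_pos: [0.5309, 0.2027, 0.2427]
eef_rot: [0.084, 3.14, 0.0]
wrist_force: [0.3, -0.3, 2.8]
width: 0.001
grip_force: 1.3
```

Request:
{"fn": "apply_moves", "kwargs": {
  "steps": [
    [[-0.002,0,0.003],0],
    [[-0.003,0,0.006],0],
    [[-0.005,0,0.009],0],
    [[-0.007,0,0.012],0],
    [[-0.007,0,0.012],0]
  ]
}}

```text
clock: 15.08
ee_pos: [0.5329, 0.2026, 0.2393]
eef_rot: [-0.084, -3.14, -0.0]
wrist_force: [-1.0, -0.7, 4.6]
width: 0.002
grip_force: 2.8
```

Request:
{"fn": "apply_moves", "kwargs": {
  "steps": [
    [[-0.002,0,0.003],0],
    [[-0.003,0,0.005],0],
    [[-0.004,0,0.007],0],
    [[-0.005,0,0.009],0],
    [[-0.005,0,0.009],0]
  ]
}}

```text
clock: 15.7
ee_pos: [0.5335, 0.2026, 0.2386]
eef_rot: [-0.084, -3.139, -0.0]
wrist_force: [-7.6, -2.2, 25.7]
width: -0.002
grip_force: 13.0
```

Request:
{"fn": "apply_moves", "kwargs": {
  "steps": [
    [[0.01,0,-0.02],0],
    [[0.02,0,-0.035],0],
    [[0.035,0,-0.06],0],
    [[0.035,0,-0.09],0],
    [[0.035,0,-0.09],0]
  ]
}}

```text
clock: 16.32
ee_pos: [0.5244, 0.2031, 0.2642]
eef_rot: [0.084, 3.139, 0.001]
wrist_force: [-0.8, 0.4, 0.2]
width: -0.003
grip_force: 0.0
```

Request:
{"fn": "apply_moves", "kwargs": {
  "steps": [
    [[0,0.06,0],0],
    [[0,0.13,0],0],
    [[0,0.19,0],0],
    [[0,0.213,0],0],
    [[0,0.213,0],0]
  ]
}}

```text
clock: 16.95
ee_pos: [0.5271, 0.2676, 0.2632]
eef_rot: [-0.082, -3.14, 0.0]
wrist_force: [1.3, 0.4, 0.4]
width: 0.001
grip_force: 0.0
```

Request:
{"fn": "apply_moves", "kwargs": {
  "steps": [
    [[0,0,0.03],0],
    [[-0.005,0,0.04],0],
    [[-0.01,0,0.047],0],
    [[-0.014,0,0.054],0],
    [[-0.014,0,0.054],0]
  ]
}}

```text
clock: 17.58
ee_pos: [0.5317, 0.2665, 0.2471]
eef_rot: [-0.085, -3.14, 0.0]
wrist_force: [-0.2, -0.6, 0.0]
width: 0.004
grip_force: 0.0
```

Request:
{"fn": "apply_moves", "kwargs": {
  "steps": [
    [[-0.004,0,0.006],0],
    [[-0.007,0,0.012],0],
    [[-0.011,0,0.018],0],
    [[-0.014,0,0.024],0],
    [[-0.014,0,0.024],0]
  ]
}}

```text
clock: 18.2
ee_pos: [0.5359, 0.2665, 0.2401]
eef_rot: [0.084, 3.14, 0.0]
wrist_force: [-0.7, 0.2, 4.5]
width: -0.002
grip_force: 2.0
```

Request:
{"fn": "apply_moves", "kwargs": {
  "steps": [
    [[-0.002,0,0.003],0],
    [[-0.004,0,0.006],0],
    [[-0.005,0,0.009],0],
    [[-0.007,0,0.012],0],
    [[-0.007,0,0.012],0]
  ]
}}

```text
clock: 18.82
ee_pos: [0.537, 0.2665, 0.2386]
eef_rot: [-0.084, -3.139, -0.0]
wrist_force: [-8.5, -2.5, 22.7]
width: 0.001
grip_force: 11.6
```

Request:
{"fn": "apply_moves", "kwargs": {
  "steps": [
    [[0.01,0,-0.02],0],
    [[0.02,0,-0.035],0],
    [[0.035,0,-0.06],0],
    [[0.035,0,-0.09],0],
    [[0.035,0,-0.09],0]
  ]
}}

```text
clock: 19.45
ee_pos: [0.5278, 0.267, 0.2642]
eef_rot: [0.084, 3.139, 0.001]
wrist_force: [0.2, 0.5, 0.6]
width: 0.001
grip_force: 0.0
```

Request:
{"fn": "apply_moves", "kwargs": {
  "steps": [
    [[0,0.06,0],0],
    [[0,0.13,0],0],
    [[0,0.19,0],0],
    [[0,0.213,0],0],
    [[0,0.213,0],0]
  ]
}}

```text
clock: 20.08
ee_pos: [0.5305, 0.3314, 0.2631]
eef_rot: [-0.082, -3.14, 0.0]
wrist_force: [-0.5, -0.0, -0.5]
width: -0.002
grip_force: 0.0
```

Request:
{"fn": "apply_moves", "kwargs": {
  "steps": [
    [[0,0,0.03],0],
    [[-0.005,0,0.04],0],
    [[-0.01,0,0.047],0],
    [[-0.014,0,0.054],0],
    [[-0.014,0,0.054],0]
  ]
}}

```text
clock: 20.7
ee_pos: [0.5351, 0.3303, 0.2471]
eef_rot: [-0.085, -3.14, 0.0]
wrist_force: [-0.3, -0.1, 0.6]
width: -0.0
grip_force: 0.0
```

Request:
{"fn": "apply_moves", "kwargs": {
  "steps": [
    [[-0.004,0,0.006],0],
    [[-0.007,0,0.012],0],
    [[-0.011,0,0.018],0],
    [[-0.014,0,0.024],0],
    [[-0.014,0,0.024],0]
  ]
}}

```text
clock: 21.32
ee_pos: [0.5393, 0.3303, 0.2401]
eef_rot: [0.084, 3.14, 0.0]
wrist_force: [-1.5, 0.7, 4.0]
width: -0.001
grip_force: 1.9
```

Request:
{"fn": "apply_moves", "kwargs": {
  "steps": [
    [[-0.002,0,0.003],0],
    [[-0.004,0,0.006],0],
    [[-0.005,0,0.009],0],
    [[-0.007,0,0.012],0],
    [[-0.007,0,0.012],0]
  ]
}}

```text
clock: 21.95
ee_pos: [0.5405, 0.3304, 0.2386]
eef_rot: [-0.084, -3.139, -0.0]
wrist_force: [-6.5, -1.4, 20.1]
width: 0.001
grip_force: 10.5
```

Request:
{"fn": "apply_moves", "kwargs": {
  "steps": [
    [[0,0,0],0],
    [[0,0,0],0],
    [[0,0,0],0],
    [[0,0,0],0],
    [[0,0,0],0]
  ]
}}

```text
clock: 22.58
ee_pos: [0.5405, 0.3303, 0.2386]
eef_rot: [-0.084, -3.139, -0.0]
wrist_force: [-7.2, -1.7, 20.2]
width: -0.001
grip_force: 10.4
```

Hold a little longer, then retreat.

Request:
{"fn": "apply_moves", "kwargs": {
  "steps": [
    [[0,0,0],0],
    [[0,0,0],0],
    [[0,0,0],0],
    [[0,0,0],0],
    [[0,0,0],0]
  ]
}}

```text
clock: 23.2
ee_pos: [0.5405, 0.3303, 0.2386]
eef_rot: [-0.084, -3.139, -0.0]
wrist_force: [-7.7, -2.6, 19.8]
width: -0.001
grip_force: 10.4
```

Request:
{"fn": "apply_moves", "kwargs": {
  "steps": [
    [[0.01,0,-0.02],0],
    [[0.02,0,-0.035],0],
    [[0.035,0,-0.06],0],
    [[0.035,0,-0.18],0],
    [[0.035,0,-0.35],0]
  ]
}}

```text
clock: 23.82
ee_pos: [0.5301, 0.3303, 0.3409]
eef_rot: [-0.084, -3.137, 0.004]
wrist_force: [1.2, 0.9, -0.2]
width: -0.0
grip_force: 0.0
```

Request:
{"fn": "apply_moves", "kwargs": {
  "steps": [
    [[0,0,-0.1],0],
    [[0,0,-0.2],0],
    [[0,0,-0.2],0],
    [[0,0,-0.2],0],
    [[0,0,-0.2],0]
  ]
}}

```text
clock: 24.45
ee_pos: [0.5304, 0.3304, 0.4]
eef_rot: [-0.084, -3.138, 0.002]
wrist_force: [0.2, -0.0, 0.5]
width: 0.004
grip_force: 0.0
```

```bash
python3 wing.py R g; python3 wing.py L h
```

```text
[0.53004043 0.33017814 0.22699624] -0.053579914079582895 24.45 [ 0.21980047 -0.04632616  0.5377119 ]
top 0.04 0 
top 0.06 0 
top 0.08 0 
top 0.1 272 [0.096 0.099 0.104]
scene 0.04 2 [0.097 0.097 0.097]
scene 0.06 4 [0.097 0.1   0.104]
scene 0.08 8 [0.097 0.098 0.103]
scene 0.1 160 [0.097 0.1   0.104]
[0.53028221 0.33030064 0.22724361] -0.053598254716560156 24.55 [ 0.26763746  0.70942419 -0.10835154]
top 0.04 1 [0.09 0.09 0.09]
top 0.06 1 [0.092 0.092 0.092]
top 0.08 32 [0.092 0.093 0.094]
top 0.1 243 [0.086 0.09  0.093]
scene 0.04 10 [0.085 0.088 0.091]
scene 0.06 12 [0.086 0.089 0.092]
scene 0.08 11 [0.086 0.088 0.091]
scene 0.1 167 [0.085 0.089 0.092]
```

View pics/gscene.png

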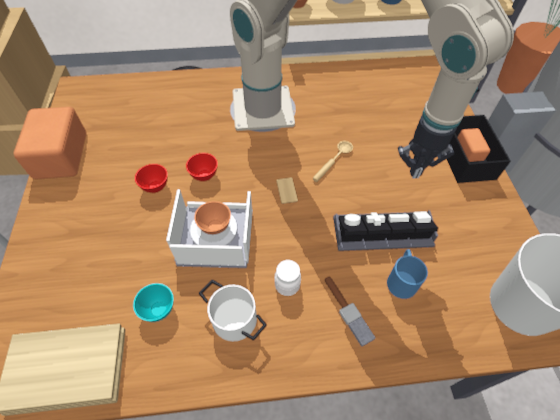

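The picture shows both wings upright around (211,230), the bowl in place at (213,218), all keys up at (350–425,218), and the arm clear of everything.

```bash
python3 -c "
from plant import manip
print(manip.sign_off())"
```

```text
the job is handed in; nothing more can be done
None
```

I raised both wings, pressed the round, plus and bar keys in that order with the bar held for just over a second, and handed the job in at about 25 s; no verdict came back, but the last picture shows the wings upright, the keys up and the bowl in place.

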